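# Jack up the loaded weigh deck and hold it

### The arm

A 6-joint arm with a two-finger parallel gripper is mounted at the origin on the work surface. World frame = base frame: x ahead of the robot, y to its left, z up, the work surface at z = 0. Lengths are in m, angles in rad, forces in N, time in s.
With the tool pointing down it reaches from about 0.4 to 0.825 m from the base axis. Payload 7 kg.
Tool frame: the origin (TCP) lies on the centre line of the jaws, within the pads' length; the fingertips stand 22 mm ahead of it and the grasp point (between the pads) lies 3 mm ahead of it (arm.tcp_to_tips is the distance from the TCP to the fingertips, in m); z points along the fingers, y is the line along which they close (so a half turn about z gives the same grasp; the last joint's range is limited). The gripper opens to 88 mm and grips with 3 to 60 N. Pads are 19 mm wide; open, the fingers measure 130 mm over their backs; the gripper's body (78 mm by 193 mm) begins 47 mm behind the grasp point.
Start: joints at [-0.836, 0.359, 0.012, 0, -1.224, -0.288], TCP at [0.292, -0.609, 0.249] pointing down, gripper open.
Joint ranges: [-3.07, 3.07], [-1.43, 2.12], [-1.02, 1.25], [-3.03, 1.67], [-3.05, -0], [-3.03, 3.03]. Speed limits (rad/s): [2.39, 2.39, 3.01, 3.14, 3.14, 3.14].

### API

Orientations are given as [roll, pitch, yaw] about the fixed x, y, z axes, in that order (R = Rz(yaw) Ry(pitch) Rx(roll)).
In Python, from station import arm gives the robot as it stands.
- The arm moves only by the tool jog_arm, never from a script. Its argument "targets" is a list of rows, each an object of numbers: "dx", "dy", "dz": the shift along the tool's x, y, z in mm; "rx", "ry", "rz": the turn, a rotation vector about the tool's x, y, z in rad; "gripper": the closure, from 0 (fully open) to 1 (shut). In form: [{"dx": .., "dy": .., "dz": .., "rx": .., "ry": .., "rz": .., "gripper": ..}, ...]. A call has exactly 8 rows; each row is the pose to reach, as a shift and turn from the pose commanded when the call began, along the tool's axes at that moment; what a row does not reach only later rows make up. A row lasts 1/12 s, in which the tool goes at most 41.7 mm and 7.16 degrees, less where a joint would pass 70% of its speed; a pose out of reach is approached as far as the arm can. A call with a gripper value outside its range is refused whole. The fingers move at their own pace and stop on an object; "force" is the grip in N (left out, the last holds). Time passes only in rows, so rows that repeat a pose let the fingers close, or fill a call up. It gives the time, the measured TCP pose, the force, the opening and the grip force at its end, in the units of the state.
- arm.get_state(): the state, without advancing time (a new reading comes with each control period).
- arm.grab_frame(name): name is "side" or "top"; returns a dict with "frame" (420x560x3 uint8, red, green, blue), "z_map" (420x560 float32, m along the optical axis (not along the pixel's ray), 0 where there is no reading), "fx", "fy", "cx", "cy" (pixels), "distortion" ([k1, k2, p1, p2, k3] as OpenCV has them; the pictures are not rectified), "view" (4x4, takes a point from world to camera coordinates). Camera axes: x right, y down, z forward; pixel columns grow to the right and rows downward; lengths in m; the calibration is good to about 2 mm. A picture is of the moment at which its call begins.
- arm.job_done(): hands the job in; it is judged then, once.
The state is a dict: "t": time; "q": joint angles; "qd": joint speeds; "joint_efforts": joint torques, N m; "eef_pos": TCP position; "ee_rot": TCP orientation; "force": force on the tool from outside, world axes, zero at the start; "moment": the same for the moment, N m; "width": finger opening in m; "gripper_force": force on a finger pad.
Only numpy, scipy, OpenCV 4.12 (cv2) and the standard library are available. Lean on these libraries where they do the work, as an engineer would, in place of code of your own. Each camera call takes 0.05 s, during which the arm holds its last target. There are 200 camera calls.

### The job

First close the tub of test cubes on the tilting weigh deck with its loose lid, pressed home in the mouth, and let go of the lid. Then stand the lever jack flat on the bench with its saddle centred under the deck's lift point (the middle lug with the round stud, not the plain square tabs), pump the handle right down to seat the saddle, let it come all the way back up, then press it right down again and finish while still holding it down, so that the jack alone keeps the deck lifted. Leave the other things on the bench where they are.

Things in the scene. Friction and masses are not known exactly. Their poses are not given: they have to be found in the camera images.
- stand: low grey fixed stand of the weigh deck, 190 x 270: two rails 22 wide along its y, 148 clear between them. Origin on the bench under its centre, z up. The deck is hinged at the stand's +y end; the lift lug sticks out at its -y end
- deck (a joint): tilt of the aluminium deck about its hinge (a line along the stand's x, at stand y = +127, z = 76), rad: 0 lying on its rests, grows as the -y end is lifted. A full jack stroke gives about 0.09. The deck with tub and cubes weighs about 2.5 kg; lifting it at the lug takes about 12 N
- lift_point (a point): centre of the underside of the round lift pad (26 across) under the middle lug, 66 above the bench when the deck is down, at stand x 0, y -143. Lug 44 wide, z 70 to 82, from the deck edge (stand y -120) to y -163, with a round stud 24 across, 6 high, on top over this point. Plain square corner tabs, 26 wide, at x +-78, reach y -146. The bench under the lug, between the rails, is free
- box_mouth (a point): centre of the mouth of the white plastic tub on the deck, level with its rim; frame axes as the stand's when the deck is down. Tub outside 150 (x) by 120 (y), 60 high, wall 4, inside 142 by 112; rim 142 above the bench. Five 40 mm cubes are fixed inside, well below the rim
- lid: loose white plastic lid, 0.15 kg: plate 150 (its x) by 120 (y) by 4, on a plug 134 by 104 by 6 below it that drops into the tub with 4 clearance all round. Origin at the centre of the plug's underside, z up; it starts plug down on the bench. On top, at the centre, an upright grip bar 60 long (x), 14 wide (y), from z 10 to z 36. Either way round fits. Seated, its origin lies 6 below the rim
- jack: loose lever jack, 0.8 kg. Base plate 305 x 70 x 6 from x = -180 to +125; origin at the underside of the plate, z up. Grey block to carry it by at x = 10 to 50, 36 wide (y), z 6 to 70, close to the centre of mass. Saddle at x = +100 (nose, to +x), column 36 across. Handle goes back to -x from a pivot at x = -25, z = 52; when up it leans 0.5 rad above level
- saddle_top (a point): centre of the top of the jack's round steel saddle (40 across), 60 above the jack's underside when down, so 6 below the lift pad; at jack x = 100, y = 0. It rises 60 mm per rad of handle travel, 30 in all
- jack_handle (a joint): angle of the jack's handle, rad: 0 all the way up, 0.5 all the way down (level; hard stop). A spring brings it back up when released; the saddle follows it both ways and nothing latches. Holding it down takes about 6 N without load, 9 to 12 N at the pad with the deck on it
- handle_pad (a point): centre of the top face of the rubber push pad at the end of the handle (36 along the handle, 44 wide, 12 thick), 150 from the pivot. About 128 behind the pivot and 77 above it when up (129 above the bench), 150 behind and 6 above it when down (58 above the bench)
- sieve: bystander: round steel sieve pan, 100 across, 35 high
- core: bystander: upright concrete core, 50 across, 75 high
- beaker: bystander: glass beaker, 70 across, 85 high
- wrench: bystander: steel wrench lying flat
- brush: bystander: hand brush lying flat
- weight: bystander: brass knob weight, 44 across, 55 high
- cube: bystander: 50 mm concrete test cube
There are look-alikes about, which are no part of the job. Of the things shaped like the lid, the white one is meant.

How it is judged:
On the way, in this order (a step that is already met when the one before it is completed fails the run):
1. the lid is seated in the tub's mouth and let go (horizontal distance between lid and box_mouth below 0.01 m and z of lid in the frame of box_mouth between -0.009 and -0.0035 m and angle between the x axis of lid and the x axis of box_mouth, either way round below 0.1 rad and angle between the z axis of lid and the z axis of box_mouth, either way round below 0.04 rad and contact force between each of the arm, the fingers and lid below 0.1 N and value of joint deck below 0.012 rad), for 0.2 s.
2. the jack stands flat with its saddle under the lift point, handle up (horizontal distance between saddle_top and lift_point below 0.012 m and angle between jack's own z axis and vertical below 0.05 rad and height (world z) of jack below 0.004 m and value of joint jack_handle below 0.12 rad and value of joint deck below 0.012 rad), for 0.2 s.
3. the handle is pumped right down and the jack lifts the deck (horizontal distance between saddle_top and lift_point below 0.012 m and angle between jack's own z axis and vertical below 0.05 rad and height (world z) of jack below 0.004 m and value of joint jack_handle above 0.4 rad and value of joint deck above 0.06 rad and contact force between jack and stand above 2 N and contact force between each of the arm, the fingers and stand below 0.5 N), for 0.1 s.
4. the handle is all the way back up and the deck down on its rests (all of step 2), for 0.1 s.
At the end, for the whole second after the job is handed in: Arm presses jack (>3 N); handle >0.40 rad, deck >0.06 rad and borne by jack (>2 N), arm off deck and stand; jack flat (4 mm, 0.05 rad), saddle within 12 mm of lift point in plan; lid seated 3.5-9 mm below rim, within 10 mm and 0.10 rad in plan, 0.04 rad level; bystanders within 30 mm (all of step 3 and horizontal distance between lid and box_mouth below 0.01 m and z of lid in the frame of box_mouth between -0.009 and -0.0035 m and angle between the x axis of lid and the x axis of box_mouth, either way round below 0.1 rad and angle between the z axis of lid and the z axis of box_mouth, either way round below 0.04 rad and contact force between any of the fingers, the arm and jack above 3 N and velocity of joint deck below 0.05 rad/s); the arm keeps its last pose, push and grip.
It fails at once if one of the other things on the bench is disturbed (moved over 30 mm) (distance of any of sieve, core, beaker, wrench, brush, weight, cube from where it was at the start of the episode above 0.03 m).
It also fails if it takes over 72 s, if anything falls off the work surface, if the arm or the gripper's body presses on something with over 40 N, if the wrist force passes 120 N, or if a joint passes its speed limit or range.

## Working session

There is one attempt and no reset: what is moved stays moved. The work goes in short steps, Python scripts to look and compute and a tool call to move; the robot and the scene stay as the last step left them, time stands still between calls to the robot, and variables do not carry over. Pictures are saved under pics/ and viewed, at most 10 in all, crops included, and the job is handed in when it is done.

Besides the shell and the picture viewer there is one more tool, called after "Call:" as name(argument=value, ...) on one line, values as JSON. jog_arm: Moves the arm, as the interface text tells. Its arguments: {"type":"object","properties":{"targets":{"type":"array","items":{"type":"object","properties":{"dx":{"type":"number"},"dy":{"type":"number"},"dz":{"type":"number"},"rx":{"type":"number"},"ry":{"type":"number"},"rz":{"type":"number"},"gripper":{"type":"number"}}}},"force":{"type":"number"}},"required":["targets"]}

```bash
mkdir -p pics
cat > h.py <<'E'
import numpy as np, cv2, pickle
from station import arm
from scipy.spatial.transform import Rotation as R
def snap(name,tag):
    f=arm.grab_frame(name); pickle.dump(f,open(f'{tag}.pkl','wb'))
    cv2.imwrite(f'pics/{tag}.png',f['frame'][:,:,::-1]); return f
def load(tag): return pickle.load(open(f'{tag}.pkl','rb'))
def cloud(f):
    h,w=f['z_map'].shape
    K=np.array([[f['fx'],0,f['cx']],[0,f['fy'],f['cy']],[0,0,1]])
    u,v=np.meshgrid(np.arange(w),np.arange(h))
    p=cv2.undistortPoints(np.stack([u,v],-1).reshape(-1,1,2).astype(np.float64),K,np.array(f['distortion'],float)).reshape(h,w,2)
    z=f['z_map'][...,None].astype(float)
    c=np.concatenate([p*z,z],-1)
    V=np.array(f['view']); return (c-V[:3,3])@V[:3,:3]
def crop(f,u0,v0,u1,v1,s,tag):
    c=f['frame'][v0:v1,u0:u1,::-1]; cv2.imwrite(f'pics/{tag}.png',cv2.resize(c,None,fx=s,fy=s,interpolation=cv2.INTER_CUBIC))
E
python3 - <<'E'
from h import *
a=snap('top','t0');b=snap('side','s0')
cv2.imwrite('pics/both.png',np.hstack([cv2.resize(a['frame'],(800,600))])[:,:,::-1])
print(a['view'],b['view'],a['fx']); s=arm.get_state(); print(s)
E
```

```text
[[-0.01039249 -0.99985124  0.01376545  0.05238438]
 [-0.99407848  0.00884141 -0.10830419  0.50142327]
 [ 0.10816638 -0.01480949 -0.99402249  1.05224251]
 [ 0.          0.          0.          1.        ]] [[-0.90633333 -0.42242064 -0.01098628  0.47072933]
 [-0.24461531  0.54568461 -0.80149339  0.21106237]
 [ 0.34456239 -0.72373276 -0.59790271  1.07533524]
 [ 0.          0.          0.          1.        ]] 382.38723991956346
{'t': 0.1, 'q': array([-8.35894888e-01,  3.59331274e-01,  1.11885774e-02, -3.40230713e-04,
       -1.22409098e+00, -2.88097314e-01]), 'qd': array([ 0.00094056, -0.00011884,  0.00266564,  0.00091773, -0.00176827,
        0.00049913]), 'joint_efforts': array([-1.03068956e-03, -5.84162271e+01,  2.93751866e+01,  7.01559573e+00,
        1.01776875e-02, -6.05067135e-05]), 'eef_pos': array([ 0.29148074, -0.608391  ,  0.24771686]), 'ee_rot': array([ 3.14012365e+00, -1.01758937e-04, -2.69490429e+00]), 'force': array([ 0.32866874, -0.22311087,  0.7571316 ]), 'moment': array([-0.04171722,  0.02299115, -0.0212863 ]), 'gripper_force': 0.0, 'width': 0.0875711012690586}
```

View pics/both.png

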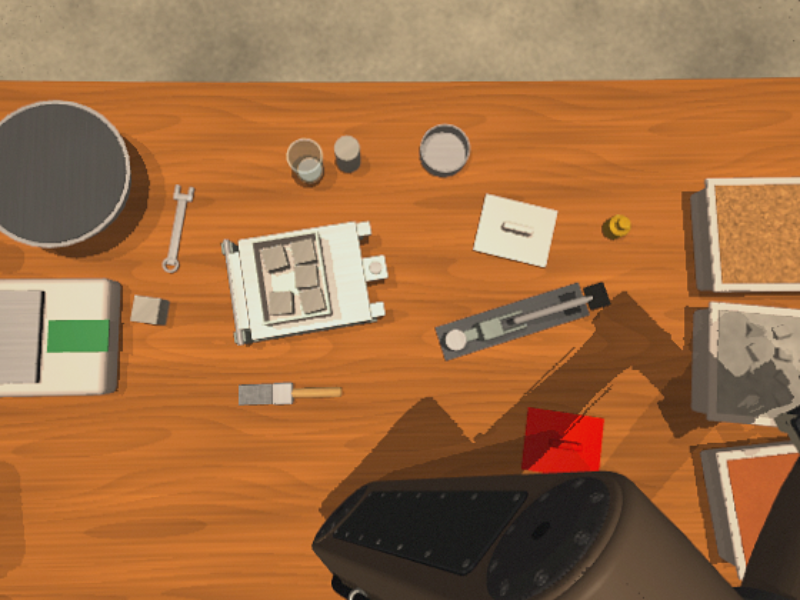

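View pics/s0.png

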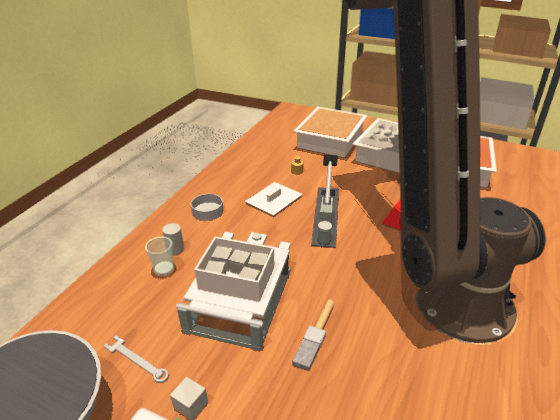

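The top view (800x600) shows the white lid at (515,230), the red look-alike at (563,440), the jack with its saddle at (455,340) and handle to (597,295), and the deck with its round-stud lug at (376,268). The square tabs are at (364,229) and (376,311), and the tub is at (290,278). The white one with the grip bar is the lid that is meant.

Run:
```python
from h import *
f=load('t0');P=cloud(f)
s=1.4286
def reg(u0,v0,u1,v1,zlo,zhi,white=None):
    m=np.zeros(P.shape[:2],bool); m[int(v0/s):int(v1/s),int(u0/s):int(u1/s)]=1
    m&=(P[...,2]>zlo)&(P[...,2]<zhi)
    if white: m&=(f['frame'].min(-1)>white)
    return P[m]
def rect(p,n):
    r=cv2.minAreaRect((p[:,:2]*1000).astype(np.float32)); print(n,len(p),r,'z',np.median(p[:,2]))
rect(reg(465,185,565,275,.004,.02,120),'lid')
b=reg(490,210,545,250,.025,.05); rect(b,'bar'); print(b.mean(0))
rect(reg(230,220,345,340,.13,.155),'rim')
rect(reg(220,215,395,345,.07,.09),'deck')
rect(reg(365,255,390,283,.06,.1),'lug'); p=reg(365,255,390,283,.0835,.1); rect(p,'stud');print(p.mean(0))
rect(reg(430,280,590,360,.002,.012),'base')
p=reg(438,322,474,356,.05,.07); rect(p,'saddle');print(p.mean(0))
p=reg(475,310,515,345,.06,.08); rect(p,'block');print(p.mean(0))
p=reg(580,275,615,312,.1,.15); rect(p,'pad');print(p.mean(0))
crop(f,150,130,430,260,2.8,'c1')
```

```text
lid 1941 ((624.7503662109375, -217.2698974609375), (151.16342163085938, 119.70288848876953), 75.79039001464844) z 0.009664536044776966
bar 123 ((624.151611328125, -217.14614868164062), (62.181800842285156, 14.714435577392578), 75.73505401611328) z 0.03467377687430312
[ 0.62327773 -0.21612606  0.03439515]
rim 479 ((515.12646484375, 219.10491943359375), (150.34031677246094, 120.30511474609375), 9.027997016906738) z 0.14110776955367588
deck 4757 ((519.3582153320312, 196.5460205078125), (197.16661071777344, 299.3335876464844), 9.084297180175781) z 0.08219917410107964
lug 252 ((538.6319580078125, 70.11255645751953), (44.04145431518555, 43.762454986572266), 9.789241790771484) z 0.08245572365919507
stud 96 ((538.2940063476562, 70.22409057617188), (34.85597610473633, 40.78984832763672), 89.3396224975586) z 0.08655316765154021
[0.53868505 0.06836047 0.08663594]
base 2204 ((447.24493408203125, -198.56036376953125), (320.29034423828125, 158.19476318359375), 89.49449157714844) z 0.005095405586535875
saddle 169 ((402.990966796875, -82.317626953125), (38.12890625, 37.11237335205078), 45.47870635986328) z 0.059451839051549465
[ 0.40320837 -0.08233946  0.05949136]
block 243 ((427.6184997558594, -163.82350158691406), (36.003868103027344, 70.74522399902344), 15.71972942352295) z 0.06879640638545223
[ 0.42551265 -0.15397508  0.06817975]
pad 285 ((476.0586242675781, -323.30975341796875), (43.30500793457031, 47.59310531616211), 16.786109924316406) z 0.12799465644030963
[ 0.4765704  -0.32505795  0.1277186 ]
```

View pics/c1.png

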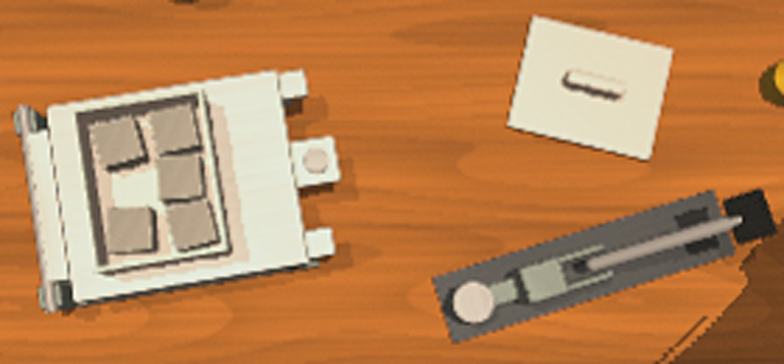

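```bash
cat >> h.py <<'E'
def to(x,y,z,yawdeg):
    s=arm.get_state(); r=R.from_euler('xyz',s['ee_rot']); t=R.from_euler('xyz',[np.pi,0,np.deg2rad(yawdeg)])
    d=r.inv().apply(np.array([x,y,z])/1000-s['eef_pos'])*1000
    print('t',round(s['t'],2),'pos',(s['eef_pos']*1000).round(1),'rot',np.rad2deg(s['ee_rot']).round(2),'F',s['force'].round(1),'w',round(s['width'],4),'gf',s['gripper_force'])
    print('d',d.round(1),'r',(r.inv()*t).as_rotvec().round(4))
E
python3 -c "
from h import *
to(624.6,-217.2,150,-104.2)"
```

```text
t 0.1 pos [ 291.5 -608.4  247.7] rot [ 1.7992e+02 -1.0000e-02 -1.5441e+02] F [ 0.3 -0.2  0.8] w 0.0876 gf 0.0
d [-469.4  208.8   98. ] r [ 1.400e-03  5.000e-04 -8.763e-01]
```

Call:
jog_arm(targets=[{"dx":-39,"dy":17,"dz":0,"rz":-0.11},{"dx":-73,"dy":33,"dz":0,"rz":-0.22},{"dx":-107,"dy":49,"dz":0,"rz":-0.33},{"dx":-141,"dy":64,"dz":0,"rz":-0.44},{"dx":-175,"dy":80,"dz":0,"rz":-0.55},{"dx":-209,"dy":95,"dz":0,"rz":-0.66},{"dx":-243,"dy":110,"dz":0,"rz":-0.77},{"dx":-275,"dy":124,"dz":0,"rz":-0.876}], force=20)

```text
invalid input at $.targets[0]: expected keys dx, dy, dz, rx, ry, rz, gripper
```

```bash
python3 -c "
from h import *
to(624.6,-217.2,110,-104.2)"
```

```text
t 0.1 pos [ 291.5 -608.4  247.7] rot [ 1.7992e+02 -1.0000e-02 -1.5441e+02] F [ 0.3 -0.2  0.8] w 0.0876 gf 0.0
d [-469.4  208.7  138. ] r [ 1.400e-03  5.000e-04 -8.763e-01]
```

All keys are needed.

Call:
jog_arm(targets=[{"dx":-35,"dy":16,"dz":0,"rx":0,"ry":0,"rz":-0.11,"gripper":0},{"dx":-70,"dy":31,"dz":0,"rx":0,"ry":0,"rz":-0.22,"gripper":0},{"dx":-105,"dy":47,"dz":0,"rx":0,"ry":0,"rz":-0.33,"gripper":0},{"dx":-140,"dy":62,"dz":0,"rx":0,"ry":0,"rz":-0.44,"gripper":0},{"dx":-175,"dy":78,"dz":0,"rx":0,"ry":0,"rz":-0.55,"gripper":0},{"dx":-210,"dy":93,"dz":0,"rx":0,"ry":0,"rz":-0.66,"gripper":0},{"dx":-245,"dy":109,"dz":0,"rx":0,"ry":0,"rz":-0.77,"gripper":0},{"dx":-280,"dy":125,"dz":0,"rx":0,"ry":0,"rz":-0.876,"gripper":0}], force=20)

```text
t: 0.77
eef_pos: [0.4909, -0.3733, 0.2483]
ee_rot: [3.141, 0.0, -1.813]
force: [-0.1, -1.1, -0.2]
width: 0.0874
gripper_force: 0.0
```

```bash
python3 -c "
from h import *
to(624.6,-217.2,110,-104.2)"
```

```text
t 0.77 pos [ 490.9 -373.3  248.3] rot [ 1.7997e+02  1.0000e-02 -1.0390e+02] F [-0.1 -1.1 -0.2] w 0.0874 gf 0.0
d [-183.6  -92.4  138.3] r [0.0004 0.0002 0.0053]
```

Call:
jog_arm(targets=[{"dx":-29,"dy":-15,"dz":22,"rx":0,"ry":0,"rz":0.005,"gripper":0},{"dx":-58,"dy":-29,"dz":43,"rx":0,"ry":0,"rz":0.005,"gripper":0},{"dx":-87,"dy":-44,"dz":65,"rx":0,"ry":0,"rz":0.005,"gripper":0},{"dx":-116,"dy":-58,"dz":87,"rx":0,"ry":0,"rz":0.005,"gripper":0},{"dx":-145,"dy":-73,"dz":109,"rx":0,"ry":0,"rz":0.005,"gripper":0},{"dx":-170,"dy":-86,"dz":128,"rx":0,"ry":0,"rz":0.005,"gripper":0},{"dx":-183.5,"dy":-92.5,"dz":138,"rx":0,"ry":0,"rz":0.005,"gripper":0},{"dx":-183.5,"dy":-92.5,"dz":138,"rx":0,"ry":0,"rz":0.005,"gripper":0}])

```text
t: 1.43
eef_pos: [0.625, -0.2172, 0.107]
ee_rot: [3.137, -0.0, -1.821]
force: [-0.2, -0.3, -0.3]
width: 0.0877
gripper_force: 0.0
```

```bash
python3 -c "
from h import *
to(624.6,-217.2,36,-104.2)
f=snap('side','s1'); crop(f,200,140,360,260,5,'c2')"
```

```text
t 1.43 pos [ 625.  -217.2  107. ] rot [ 1.7973e+02 -2.0000e-02 -1.0435e+02] F [-0.2 -0.3 -0.3] w 0.0877 gf 0.0
d [ 0.1  0.1 71. ] r [ 0.0047 -0.0004 -0.0026]
```

View pics/c2.png

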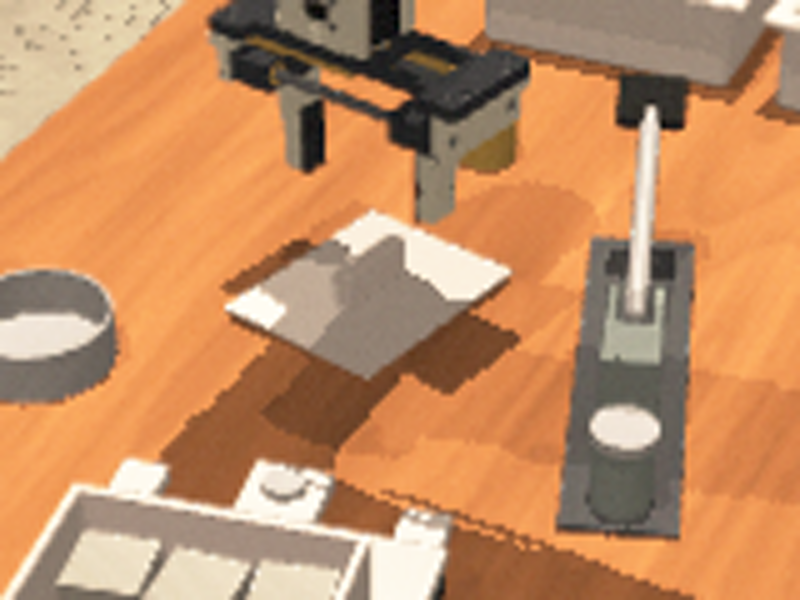

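The fingers straddle the white lid's bar (crop ~(375,270)), and the weight is clear behind. Descending and gripping.

Call:
jog_arm(targets=[{"dx":0,"dy":0,"dz":18,"rx":0.004,"ry":0,"rz":0,"gripper":0},{"dx":0,"dy":0,"dz":36,"rx":0.004,"ry":0,"rz":0,"gripper":0},{"dx":0,"dy":0,"dz":54,"rx":0.004,"ry":0,"rz":0,"gripper":0},{"dx":0,"dy":0,"dz":66,"rx":0.004,"ry":0,"rz":0,"gripper":0},{"dx":0,"dy":0,"dz":70,"rx":0.004,"ry":0,"rz":0,"gripper":0.5},{"dx":0,"dy":0,"dz":70,"rx":0.004,"ry":0,"rz":0,"gripper":1},{"dx":0,"dy":0,"dz":70,"rx":0.004,"ry":0,"rz":0,"gripper":1},{"dx":0,"dy":0,"dz":70,"rx":0.004,"ry":0,"rz":0,"gripper":1}], force=20)

```text
t: 2.15
eef_pos: [0.6256, -0.2202, 0.0419]
ee_rot: [-3.136, 0.0, -1.824]
force: [0.9, 0.0, 0.0]
width: 0.0665
gripper_force: 0.0
```

Call:
jog_arm(targets=[{"dx":0,"dy":0,"dz":0,"rx":0,"ry":0,"rz":0,"gripper":1},{"dx":0,"dy":0,"dz":0,"rx":0,"ry":0,"rz":0,"gripper":1},{"dx":0,"dy":0,"dz":-20,"rx":0,"ry":0,"rz":0,"gripper":1},{"dx":0,"dy":0,"dz":-50,"rx":0,"ry":0,"rz":0,"gripper":1},{"dx":0,"dy":0,"dz":-85,"rx":0,"ry":0,"rz":0,"gripper":1},{"dx":0,"dy":0,"dz":-120,"rx":0,"ry":0,"rz":0,"gripper":1},{"dx":0,"dy":0,"dz":-150,"rx":0,"ry":0,"rz":0,"gripper":1},{"dx":0,"dy":0,"dz":-180,"rx":0,"ry":0,"rz":0,"gripper":1}])

```text
t: 2.82
eef_pos: [0.6241, -0.2196, 0.2232]
ee_rot: [-3.136, 0.0, -1.824]
force: [-0.1, 1.0, -1.1]
width: 0.0132
gripper_force: 0.0
```

```bash
python3 -c "
from h import *
to(515.1,219.1,215,-171)"
```

```text
t 2.82 pos [ 624.1 -219.6  223.2] rot [-1.7968e+02  2.0000e-02 -1.0448e+02] F [-0.1  1.  -1.1] w 0.0132 gf 0.0
d [-397.5  215.3    7.1] r [-0.0048  0.0035  1.1609]
```

```bash
python3 -c "
from h import *
s=arm.get_state();print(s['width'],s['gripper_force'],s['force'],s['t'])
f=snap('side','s2'); crop(f,190,70,350,230,3.5,'c3')"
```

```text
0.013242982421173312 0.0 [-0.10001226  1.01915688 -1.09028013] 2.8167
```

View pics/c3.png

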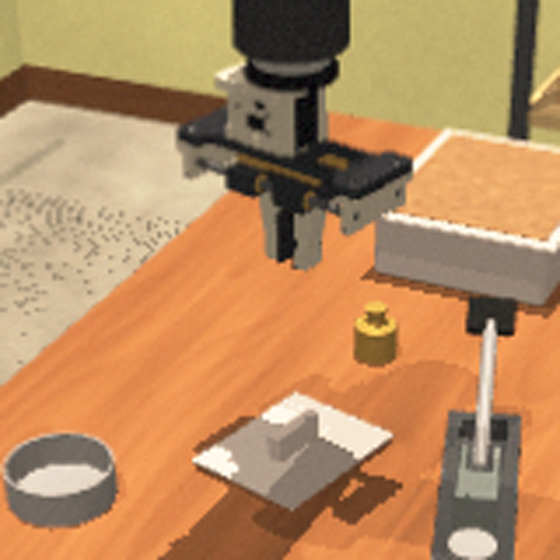

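The lid stayed put at crop (290,440), because the fingers had not closed before the lift. Retrying with more closing time.

Call:
jog_arm(targets=[{"dx":0,"dy":0,"dz":30,"rx":-0.005,"ry":0,"rz":0,"gripper":0},{"dx":-1,"dy":0,"dz":60,"rx":-0.005,"ry":0,"rz":-0.004,"gripper":0},{"dx":-2,"dy":1,"dz":90,"rx":-0.005,"ry":0,"rz":-0.004,"gripper":0},{"dx":-2.5,"dy":1,"dz":115,"rx":-0.005,"ry":0,"rz":-0.004,"gripper":0},{"dx":-2.5,"dy":1,"dz":120,"rx":-0.005,"ry":0,"rz":-0.004,"gripper":0},{"dx":-2.5,"dy":1,"dz":120,"rx":-0.005,"ry":0,"rz":-0.004,"gripper":0},{"dx":-2.5,"dy":1,"dz":120,"rx":-0.005,"ry":0,"rz":-0.004,"gripper":0},{"dx":-2.5,"dy":1,"dz":120,"rx":-0.005,"ry":0,"rz":-0.004,"gripper":0}])

```text
t: 3.53
eef_pos: [0.6256, -0.2174, 0.1027]
ee_rot: [-3.139, 0.0, -1.819]
force: [0.2, 0.3, -0.3]
width: 0.0571
gripper_force: 0.0
```

```bash
python3 -c "
from h import *
f=snap('top','t1')
to(624.6,-217.2,36,-104.2)"
```

```text
t 3.58 pos [ 625.5 -217.3  102.7] rot [-1.7987e+02  2.0000e-02 -1.0425e+02] F [0.  0.2 0.3] w 0.0609 gf 0.0
d [ 0.1  1.1 66.7] r [-0.0023  0.0003 -0.0009]
```

Call:
jog_arm(targets=[{"dx":0,"dy":1,"dz":20,"rx":-0.002,"ry":0,"rz":0,"gripper":0},{"dx":0,"dy":1,"dz":40,"rx":-0.002,"ry":0,"rz":0,"gripper":0.4},{"dx":0,"dy":1,"dz":58,"rx":-0.002,"ry":0,"rz":0,"gripper":0.4},{"dx":0,"dy":1,"dz":66,"rx":-0.002,"ry":0,"rz":0,"gripper":1},{"dx":0,"dy":1,"dz":66,"rx":-0.002,"ry":0,"rz":0,"gripper":1},{"dx":0,"dy":1,"dz":66,"rx":-0.002,"ry":0,"rz":0,"gripper":1},{"dx":0,"dy":1,"dz":66,"rx":-0.002,"ry":0,"rz":0,"gripper":1},{"dx":0,"dy":1,"dz":66,"rx":-0.002,"ry":0,"rz":0,"gripper":1}])

```text
t: 4.25
eef_pos: [0.6243, -0.217, 0.0362]
ee_rot: [3.141, 0.0, -1.82]
force: [-0.0, -0.2, 1.1]
width: 0.0323
gripper_force: 0.0
```

Call:
jog_arm(targets=[{"dx":0,"dy":0,"dz":0,"rx":0,"ry":0,"rz":0,"gripper":1},{"dx":0,"dy":0,"dz":0,"rx":0,"ry":0,"rz":0,"gripper":1},{"dx":0,"dy":0,"dz":0,"rx":0,"ry":0,"rz":0,"gripper":1},{"dx":0,"dy":0,"dz":0,"rx":0,"ry":0,"rz":0,"gripper":1},{"dx":0,"dy":0,"dz":0,"rx":0,"ry":0,"rz":0,"gripper":1},{"dx":0,"dy":0,"dz":0,"rx":0,"ry":0,"rz":0,"gripper":1},{"dx":0,"dy":0,"dz":0,"rx":0,"ry":0,"rz":0,"gripper":1},{"dx":0,"dy":0,"dz":0,"rx":0,"ry":0,"rz":0,"gripper":1}])

```text
t: 4.92
eef_pos: [0.6242, -0.217, 0.0355]
ee_rot: [3.141, 0.0, -1.819]
force: [1.2, 0.0, 6.5]
width: 0.0144
gripper_force: 20.0
```

```bash
python3 -c "
from h import *
to(515.1,219.1,215,-171)"
```

```text
t 4.92 pos [ 624.2 -217.    35.5] rot [ 179.95    0.   -104.24] F [1.2 0.  6.5] w 0.0144 gf 20.0025674700737
d [-395.8  213.2 -179.3] r [ 8.0000e-04 -5.0000e-04  1.1652e+00]
```

Call:
jog_arm(targets=[{"dx":0,"dy":0,"dz":-10,"rx":0,"ry":0,"rz":0,"gripper":1},{"dx":0,"dy":0,"dz":-30,"rx":0,"ry":0,"rz":0,"gripper":1},{"dx":0,"dy":0,"dz":-55,"rx":0,"ry":0,"rz":0,"gripper":1},{"dx":0,"dy":0,"dz":-80,"rx":0,"ry":0,"rz":0,"gripper":1},{"dx":0,"dy":0,"dz":-110,"rx":0,"ry":0,"rz":0.06,"gripper":1},{"dx":-10,"dy":5,"dz":-140,"rx":0,"ry":0,"rz":0.14,"gripper":1},{"dx":-30,"dy":16,"dz":-170,"rx":0,"ry":0,"rz":0.22,"gripper":1},{"dx":-55,"dy":30,"dz":-190,"rx":0,"ry":0,"rz":0.3,"gripper":1}])

```text
t: 5.58
eef_pos: [0.608, -0.1569, 0.2272]
ee_rot: [3.14, -0.001, -2.126]
force: [1.4, 0.5, -1.9]
width: 0.0139
gripper_force: 20.0
```

```bash
python3 -c "
from h import *
to(515.1,219.1,215,-171)"
```

```text
t 5.58 pos [ 608.  -156.9  227.2] rot [ 1.7988e+02 -5.0000e-02 -1.2180e+02] F [ 1.4  0.5 -1.9] w 0.0139 gf 19.995729625225067
d [-270.6  277.    12.6] r [ 0.0015 -0.0017  0.8588]
```

Call:
jog_arm(targets=[{"dx":-20,"dy":20,"dz":0,"rx":0,"ry":0,"rz":0.08,"gripper":1},{"dx":-40,"dy":41,"dz":0,"rx":0,"ry":0,"rz":0.16,"gripper":1},{"dx":-60,"dy":61,"dz":0,"rx":0,"ry":0,"rz":0.24,"gripper":1},{"dx":-80,"dy":82,"dz":0,"rx":0,"ry":0,"rz":0.32,"gripper":1},{"dx":-100,"dy":102,"dz":0,"rx":0,"ry":0,"rz":0.4,"gripper":1},{"dx":-120,"dy":123,"dz":0,"rx":0,"ry":0,"rz":0.48,"gripper":1},{"dx":-140,"dy":143,"dz":0,"rx":0,"ry":0,"rz":0.56,"gripper":1},{"dx":-160,"dy":164,"dz":0,"rx":0,"ry":0,"rz":0.64,"gripper":1}])

```text
t: 6.25
eef_pos: [0.5503, 0.0667, 0.2248]
ee_rot: [3.139, -0.004, -2.764]
force: [0.9, -0.3, -0.7]
width: 0.0138
gripper_force: 20.0
```

```bash
python3 -c "
from h import *
to(515.1,219.1,205,-171)"
```

```text
t 6.25 pos [550.3  66.7 224.8] rot [ 179.88   -0.25 -158.37] F [ 0.9 -0.3 -0.7] w 0.0138 gf 19.99575287103653
d [-23.5 154.6  20. ] r [ 0.0017 -0.0045  0.2204]
```

Call:
jog_arm(targets=[{"dx":-4,"dy":24,"dz":0,"rx":0,"ry":0,"rz":0.04,"gripper":1},{"dx":-8,"dy":48,"dz":4,"rx":0,"ry":0,"rz":0.08,"gripper":1},{"dx":-12,"dy":74,"dz":8,"rx":0,"ry":0,"rz":0.12,"gripper":1},{"dx":-16,"dy":100,"dz":12,"rx":0.001,"ry":-0.002,"rz":0.16,"gripper":1},{"dx":-20,"dy":126,"dz":16,"rx":0.001,"ry":-0.004,"rz":0.2,"gripper":1},{"dx":-22,"dy":146,"dz":19,"rx":0.001,"ry":-0.004,"rz":0.22,"gripper":1},{"dx":-23.5,"dy":154.5,"dz":20,"rx":0.001,"ry":-0.004,"rz":0.22,"gripper":1},{"dx":-23.5,"dy":154.5,"dz":20,"rx":0.001,"ry":-0.004,"rz":0.22,"gripper":1}])

```text
t: 6.92
eef_pos: [0.5149, 0.219, 0.2046]
ee_rot: [3.142, -0.0, -2.977]
force: [-0.7, -1.1, -2.6]
width: 0.0137
gripper_force: 20.0
```

Run:
```python
from h import *
f=snap('side','s3'); crop(f,150,170,310,330,3.6,'c4')
g=snap('top','t2'); 
to(515.1,219.1,172,-171)
P=cloud(f); m=np.zeros(P.shape[:2],bool); m[170:330,150:330]=1
m&=(P[...,2]>.17)&(P[...,2]<.183)&(f['frame'].min(-1)>70)
p=P[m];p=p[(abs(p[:,0]-.515)<.12)&(abs(p[:,1]-.219)<.12)]
print(len(p),cv2.minAreaRect((p[:,:2]*1000).astype(np.float32)))
```

```text
t 7.02 pos [515.6 217.5 205.1] rot [ 1.8000e+02  1.0000e-02 -1.7067e+02] F [ 0.8  0.4 -2.1] w 0.0139 gf 19.999680519104004
d [ 0.2  1.6 33.1] r [0.0001 0.0002 0.0058]
1636 ((514.4528198242188, 221.68588256835938), (151.46253967285156, 122.73299407958984), 9.393997192382812)
```

View pics/c4.png

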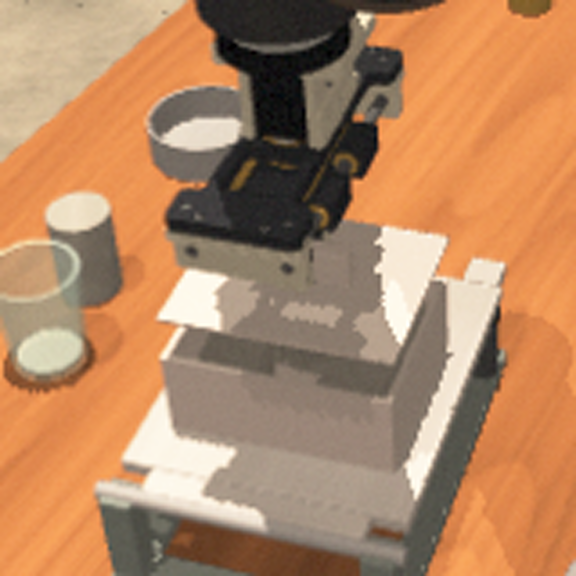

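The lid hangs level above the tub (crop lid ~(300,295), tub ~(300,390)). I'll compare against the rim as the side camera itself sees it.

Run:
```python
from h import *
f=load('s0');P=cloud(f); m=(P[...,2]>.134)&(P[...,2]<.15)&(abs(P[...,0]-.515)<.12)&(abs(P[...,1]-.219)<.1)
print(m.sum(),cv2.minAreaRect((P[m][:,:2]*1000).astype(np.float32)))
f=load('s3');P=cloud(f); m=(P[...,2]>.134)&(P[...,2]<.15)&(abs(P[...,0]-.515)<.12)&(abs(P[...,1]-.219)<.1)
print(m.sum(),cv2.minAreaRect((P[m][:,:2]*1000).astype(np.float32)))
to(515.1,219.1,172,-171)
```

```text
648 ((519.1486206054688, 218.75741577148438), (152.59332275390625, 126.08796691894531), 8.852607727050781)
376 ((518.742919921875, 219.57264709472656), (152.89234924316406, 123.50470733642578), 9.406461715698242)
t 7.02 pos [515.6 217.5 205.1] rot [ 1.8000e+02  1.0000e-02 -1.7067e+02] F [ 0.8  0.4 -2.1] w 0.0139 gf 19.999680519104004
d [ 0.2  1.6 33.1] r [0.0001 0.0002 0.0058]
```

Call:
jog_arm(targets=[{"dx":-1,"dy":1,"dz":6,"rx":0,"ry":0,"rz":0.006,"gripper":1},{"dx":-1,"dy":1,"dz":12,"rx":0,"ry":0,"rz":0.006,"gripper":1},{"dx":-1,"dy":1,"dz":18,"rx":0,"ry":0,"rz":0.006,"gripper":1},{"dx":-1,"dy":1,"dz":22,"rx":0,"ry":0,"rz":0.006,"gripper":1},{"dx":-1,"dy":1,"dz":25,"rx":0,"ry":0,"rz":0.006,"gripper":1},{"dx":-1,"dy":1,"dz":27,"rx":0,"ry":0,"rz":0.006,"gripper":1},{"dx":-1,"dy":1,"dz":29,"rx":0,"ry":0,"rz":0.006,"gripper":1},{"dx":-1,"dy":1,"dz":31,"rx":0,"ry":0,"rz":0.006,"gripper":1}])

```text
t: 7.68
eef_pos: [0.517, 0.2191, 0.1741]
ee_rot: [3.141, 0.001, -2.986]
force: [-0.1, -1.0, -1.8]
width: 0.0141
gripper_force: 20.0
```

Run:
```python
from h import *
to(516.2,218.7,171.5,-171)
f=snap('side','s4');P=cloud(f); m=np.zeros(P.shape[:2],bool); m[170:330,150:330]=1
m&=(abs(P[...,0]-.515)<.09)&(abs(P[...,1]-.219)<.08)&(f['frame'].min(-1)>70)
m&=(P[...,2]>.14)&(P[...,2]<.154)
A=P[m]; c=np.linalg.lstsq(np.c_[A[:,:2]-[.515,.219],np.ones(len(A))],A[:,2],rcond=None)[0]; print(len(A),c)
```

```text
t 7.68 pos [517.  219.1 174.1] rot [ 1.7996e+02  8.0000e-02 -1.7107e+02] F [-0.1 -1.  -1.8] w 0.0141 gf 19.99976098537445
d [ 0.9 -0.3  2.6] r [ 0.0007  0.0015 -0.0013]
1641 [ 0.00078108 -0.00674625  0.14783694]
```

It is going in freely. Pressing home, then releasing.

Call:
jog_arm(targets=[{"dx":0.5,"dy":0,"dz":1,"rx":0,"ry":0,"rz":0,"gripper":1},{"dx":0.5,"dy":0,"dz":2,"rx":0,"ry":0,"rz":0,"gripper":1},{"dx":0.5,"dy":0,"dz":3,"rx":0,"ry":0,"rz":0,"gripper":1},{"dx":0.5,"dy":0,"dz":3.5,"rx":0,"ry":0,"rz":0,"gripper":1},{"dx":0.5,"dy":0,"dz":4,"rx":0,"ry":0,"rz":0,"gripper":1},{"dx":0.5,"dy":0,"dz":4,"rx":0,"ry":0,"rz":0,"gripper":1},{"dx":0.5,"dy":0,"dz":4,"rx":0,"ry":0,"rz":0,"gripper":1},{"dx":0.5,"dy":0,"dz":4,"rx":0,"ry":0,"rz":0,"gripper":1}])

```text
t: 8.4
eef_pos: [0.5165, 0.2191, 0.1714]
ee_rot: [3.141, 0.002, -2.985]
force: [-4.5, -1.0, 7.5]
width: 0.014
gripper_force: 20.0
```

Call:
jog_arm(targets=[{"dx":0,"dy":0,"dz":0,"rx":0,"ry":0,"rz":0,"gripper":0.7},{"dx":0,"dy":0,"dz":0,"rx":0,"ry":0,"rz":0,"gripper":0.5},{"dx":0,"dy":0,"dz":-1,"rx":0,"ry":0,"rz":0,"gripper":0.4},{"dx":0,"dy":0,"dz":-2,"rx":0,"ry":0,"rz":0,"gripper":0.4},{"dx":0,"dy":0,"dz":-2,"rx":0,"ry":0,"rz":0,"gripper":0.4},{"dx":0,"dy":0,"dz":-2,"rx":0,"ry":0,"rz":0,"gripper":0.4},{"dx":0,"dy":0,"dz":-15,"rx":0,"ry":0,"rz":0,"gripper":0},{"dx":0,"dy":0,"dz":-40,"rx":0,"ry":0,"rz":0,"gripper":0}])

```text
t: 9.07
eef_pos: [0.5149, 0.218, 0.2077]
ee_rot: [-3.14, -0.004, -2.986]
force: [0.0, -0.4, -0.1]
width: 0.0603
gripper_force: 0.0
```

Run:
```python
from h import *
f=snap('side','s5');P=cloud(f); m=np.zeros(P.shape[:2],bool); m[170:330,150:330]=1
m&=(abs(P[...,0]-.515)<.12)&(abs(P[...,1]-.219)<.1)&(f['frame'].min(-1)>70)
m&=(P[...,2]>.138)&(P[...,2]<.154)
A=P[m]; c=np.linalg.lstsq(np.c_[A[:,:2]-[.515,.219],np.ones(len(A))],A[:,2],rcond=None)[0]; print(len(A),c)
print(cv2.minAreaRect((A[:,:2]*1000).astype(np.float32)))
to(427.2,-154.5,200,-74)
```

```text
1989 [ 0.00151591 -0.00718728  0.14533807]
((517.1950073242188, 220.85328674316406), (153.23159790039062, 124.78988647460938), 8.932515144348145)
t 9.12 pos [517.8 219.5 214.8] rot [ 179.94    0.29 -171.02] F [1.7 1.3 5.5] w 0.0645 gf 0.0
d [ 147.9 -355.3   13.7] r [-0.0034  0.0046 -1.6934]
```

Run:
```python
from h import *
f=load('t0');P=cloud(f);s=1.4286
m=np.zeros(P.shape[:2],bool); m[int(280/s):int(362/s),int(430/s):int(592/s)]=1
fr=f['frame'].astype(int); m&=(P[...,2]>.0025)&(P[...,2]<.02)&(abs(fr[...,0]-fr[...,2])<25)
n,l,st,c=cv2.connectedComponentsWithStats(m.astype(np.uint8)); i=1+np.argmax(st[1:,4]); m=l==i
print(m.sum(),cv2.minAreaRect((P[m][:,:2]*1000).astype(np.float32)))
to(422.9,-149.5,200,-73.5)
```

```text
1532 ((441.005615234375, -204.85325622558594), (67.59842681884766, 302.01397705078125), 16.776731491088867)
t 9.12 pos [517.8 219.5 214.8] rot [ 179.94    0.29 -171.02] F [1.7 1.3 5.5] w 0.0645 gf 0.0
d [ 151.4 -349.7   13.7] r [-0.0034  0.0046 -1.7021]
```

Call:
jog_arm(targets=[{"dx":10,"dy":-22,"dz":-5,"rx":0,"ry":0,"rz":-0.1,"gripper":0},{"dx":20,"dy":-45,"dz":-5,"rx":0,"ry":0,"rz":-0.21,"gripper":0},{"dx":30,"dy":-68,"dz":-5,"rx":0,"ry":0,"rz":-0.32,"gripper":0},{"dx":40,"dy":-92,"dz":-5,"rx":0,"ry":0,"rz":-0.43,"gripper":0},{"dx":50,"dy":-116,"dz":-5,"rx":0,"ry":0,"rz":-0.54,"gripper":0},{"dx":60,"dy":-140,"dz":-5,"rx":0,"ry":0,"rz":-0.65,"gripper":0},{"dx":70,"dy":-164,"dz":0,"rx":0,"ry":0,"rz":-0.76,"gripper":0},{"dx":80,"dy":-188,"dz":0,"rx":0,"ry":0,"rz":-0.87,"gripper":0}])

```text
t: 9.78
eef_pos: [0.4658, 0.0197, 0.2095]
ee_rot: [-3.141, 0.001, -2.11]
force: [0.6, -0.6, -0.3]
width: 0.0875
gripper_force: 0.0
```

Run:
```python
from h import *
to(422.9,-149.5,180,-73.5)
```

```text
t 9.78 pos [465.8  19.7 209.5] rot [-1.7998e+02  8.0000e-02 -1.2091e+02] F [ 0.6 -0.6 -0.3] w 0.0875 gf 0.0
d [167.3 -50.1  29.3] r [-0.001   0.0012 -0.8274]
```

Call:
jog_arm(targets=[{"dx":21,"dy":-6,"dz":0,"rx":0,"ry":0,"rz":-0.12,"gripper":0},{"dx":45,"dy":-13,"dz":0,"rx":0,"ry":0,"rz":-0.24,"gripper":0},{"dx":70,"dy":-21,"dz":0,"rx":0,"ry":0,"rz":-0.36,"gripper":0},{"dx":95,"dy":-28,"dz":5,"rx":0,"ry":0,"rz":-0.48,"gripper":0},{"dx":120,"dy":-36,"dz":10,"rx":0,"ry":0,"rz":-0.6,"gripper":0},{"dx":145,"dy":-43,"dz":20,"rx":0,"ry":0,"rz":-0.72,"gripper":0},{"dx":162,"dy":-49,"dz":40,"rx":0,"ry":0,"rz":-0.833,"gripper":0},{"dx":167,"dy":-51,"dz":70,"rx":0,"ry":0,"rz":-0.833,"gripper":0}])

```text
t: 10.45
eef_pos: [0.4247, -0.1502, 0.1412]
ee_rot: [-3.135, -0.001, -1.276]
force: [0.6, 0.9, 0.3]
width: 0.0876
gripper_force: 0.0
```

Run:
```python
from h import *
f=snap('side','s6'); crop(f,260,120,400,270,4,'c5')
to(423.6,-149.5,50,-73.2)
```

```text
t 10.5 pos [ 420.7 -149.7  134.6] rot [ 1.7986e+02  1.5000e-01 -7.3590e+01] F [-3.2 -0.1 -7. ] w 0.0876 gf 0.0
d [ 0.8 -3.1 84.6] r [ 0.0025  0.0027 -0.0067]
```

View pics/c5.png

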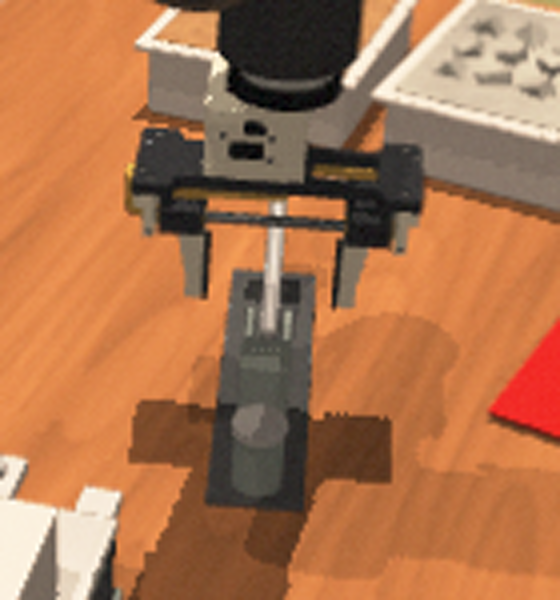

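The gripper is centred over the jack's block (crop (260,375)). Going down and gripping.

Call:
jog_arm(targets=[{"dx":0,"dy":0,"dz":0,"rx":0,"ry":0,"rz":0,"gripper":0},{"dx":0,"dy":0,"dz":20,"rx":0,"ry":0,"rz":0,"gripper":0},{"dx":0,"dy":0,"dz":40,"rx":0,"ry":0,"rz":0,"gripper":0},{"dx":0,"dy":0,"dz":60,"rx":0,"ry":0,"rz":0,"gripper":0},{"dx":0,"dy":0,"dz":78,"rx":0,"ry":0,"rz":0,"gripper":0},{"dx":0,"dy":0,"dz":86,"rx":0,"ry":0,"rz":0,"gripper":0},{"dx":0,"dy":0,"dz":89,"rx":0,"ry":0,"rz":0,"gripper":0},{"dx":0,"dy":0,"dz":89,"rx":0,"ry":0,"rz":0,"gripper":0}])

```text
t: 11.17
eef_pos: [0.4245, -0.1479, 0.0513]
ee_rot: [-3.14, 0.0, -1.282]
force: [-0.7, -0.3, 0.5]
width: 0.0876
gripper_force: 0.0
```

Run:
```python
from h import *
to(423.6,-149.5,50,-73.2)
```

```text
t 11.17 pos [ 424.5 -147.9   51.3] rot [-1.7992e+02  1.0000e-02 -7.3470e+01] F [-0.7 -0.3  0.5] w 0.0876 gf 0.0
d [1.3 1.3 1.3] r [-0.0014  0.0002 -0.0046]
```

Call:
jog_arm(targets=[{"dx":1.3,"dy":1,"dz":1,"rx":-0.001,"ry":0,"rz":-0.005,"gripper":1},{"dx":1.3,"dy":1,"dz":1,"rx":-0.001,"ry":0,"rz":-0.005,"gripper":1},{"dx":1.3,"dy":1,"dz":1,"rx":-0.001,"ry":0,"rz":-0.005,"gripper":1},{"dx":1.3,"dy":1,"dz":1,"rx":-0.001,"ry":0,"rz":-0.005,"gripper":1},{"dx":1.3,"dy":1,"dz":1,"rx":-0.001,"ry":0,"rz":-0.005,"gripper":1},{"dx":1.3,"dy":1,"dz":1,"rx":-0.001,"ry":0,"rz":-0.005,"gripper":1},{"dx":1.3,"dy":1,"dz":1,"rx":-0.001,"ry":0,"rz":-0.005,"gripper":1},{"dx":1.3,"dy":1,"dz":1,"rx":-0.001,"ry":0,"rz":-0.005,"gripper":1}], force=40)

```text
t: 11.83
eef_pos: [0.4231, -0.1498, 0.0498]
ee_rot: [-3.141, 0.0, -1.278]
force: [0.5, -0.1, 0.1]
width: 0.0403
gripper_force: 0.0
```

Call:
jog_arm(targets=[{"dx":0,"dy":0,"dz":0,"rx":0,"ry":0,"rz":0,"gripper":1},{"dx":0,"dy":0,"dz":0,"rx":0,"ry":0,"rz":0,"gripper":1},{"dx":0,"dy":0,"dz":0,"rx":0,"ry":0,"rz":0,"gripper":1},{"dx":0,"dy":0,"dz":0,"rx":0,"ry":0,"rz":0,"gripper":1},{"dx":0,"dy":0,"dz":0,"rx":0,"ry":0,"rz":0,"gripper":1},{"dx":0,"dy":0,"dz":0,"rx":0,"ry":0,"rz":0,"gripper":1},{"dx":0,"dy":0,"dz":-3,"rx":0,"ry":0,"rz":0,"gripper":1},{"dx":0,"dy":0,"dz":-5,"rx":0,"ry":0,"rz":0,"gripper":1}])

```text
t: 12.5
eef_pos: [0.4212, -0.1498, 0.0541]
ee_rot: [3.139, 0.002, -1.279]
force: [-0.5, 0.3, -8.6]
width: 0.036
gripper_force: 40.0
```

Run:
```python
from h import *
f=snap('top','t3');P=cloud(f)
to(423.6,-149.5,50,-73.2)
m=(P[...,2]>.05)&(P[...,2]<.07)&(abs(P[...,0]-.403)<.03)&(abs(P[...,1]+.08)<.03)
print(m.sum(),P[m].mean(0))
p=np.deg2rad(99);print('lift-block',538.8-70*np.cos(p),68.6-70*np.sin(p))
```

```text
t 12.55 pos [ 421.6 -149.9   54.5] rot [ 1.7987e+02  8.0000e-02 -7.3250e+01] F [ 0.2 -0.4 -7.3] w 0.0361 gf 39.99296844005585
d [ 0.3 -2.1  4.5] r [ 0.0022  0.0014 -0.0009]
0 [nan nan nan]
lift-block 549.7504125528161 -0.5381838416596452<stdin>:5: RuntimeWarning: Mean of empty slice.
  ret = um.true_divide(
```

Call:
jog_arm(targets=[{"dx":-3,"dy":-12,"dz":-5,"rx":0,"ry":0,"rz":0.01,"gripper":1},{"dx":-8,"dy":-35,"dz":-10,"rx":0,"ry":0,"rz":0.03,"gripper":1},{"dx":-14,"dy":-60,"dz":-10,"rx":0,"ry":0,"rz":0.05,"gripper":1},{"dx":-20,"dy":-85,"dz":-10,"rx":0,"ry":0,"rz":0.075,"gripper":1},{"dx":-26,"dy":-110,"dz":-10,"rx":0,"ry":0,"rz":0.1,"gripper":1},{"dx":-31,"dy":-133,"dz":-10,"rx":0,"ry":0,"rz":0.12,"gripper":1},{"dx":-35,"dy":-150,"dz":-8,"rx":0,"ry":0,"rz":0.135,"gripper":1},{"dx":-37,"dy":-156.5,"dz":-5,"rx":0,"ry":0,"rz":0.135,"gripper":1}])

```text
t: 13.22
eef_pos: [0.5646, -0.0678, 0.0595]
ee_rot: [-3.14, 0.0, -1.413]
force: [0.9, -1.2, -8.2]
width: 0.0358
gripper_force: 40.0
```

Call:
jog_arm(targets=[{"dx":0,"dy":0,"dz":0,"rx":0,"ry":0,"rz":0,"gripper":1},{"dx":0,"dy":0,"dz":0,"rx":0,"ry":0,"rz":0,"gripper":1},{"dx":0,"dy":0,"dz":0,"rx":0,"ry":0,"rz":0,"gripper":1},{"dx":0,"dy":0,"dz":0,"rx":0,"ry":0,"rz":0,"gripper":1},{"dx":0,"dy":0,"dz":0,"rx":0,"ry":0,"rz":0,"gripper":1},{"dx":0,"dy":0,"dz":0,"rx":0,"ry":0,"rz":0,"gripper":1},{"dx":0,"dy":0,"dz":0,"rx":0,"ry":0,"rz":0,"gripper":1},{"dx":0,"dy":0,"dz":0,"rx":0,"ry":0,"rz":0,"gripper":1}])

```text
t: 13.88
eef_pos: [0.5622, -0.0693, 0.06]
ee_rot: [-3.141, 0.001, -1.413]
force: [-0.2, -0.2, -7.9]
width: 0.0354
gripper_force: 40.0
```

Run:
```python
from h import *
to(549.75,-0.5,52,-81)
f=snap('side','s7'); crop(f,220,140,360,290,4,'c6');P=cloud(f)
m=(abs(P[...,0]-.55)<.035)&(abs(P[...,1]-0)<.035)&(P[...,2]>.05)&(P[...,2]<.085)
p=P[m];print(len(p),p.mean(0),cv2.minAreaRect((p[:,:2]*1000).astype(np.float32)))
p=P[(abs(P[...,0]-.5388)<.03)&(abs(P[...,1]-.0686)<.03)&(P[...,2]>.084)&(P[...,2]<.1)];print('stud',len(p),p.mean(0))
```

```text
t 13.88 pos [562.2 -69.3  60. ] rot [-1.7997e+02  3.0000e-02 -8.0960e+01] F [-0.2 -0.2 -7.9] w 0.0354 gf 39.993131160736084
d [-69.9   1.5   8.1] r [-0.0006  0.0005  0.0007]
156 [0.55038738 0.00341689 0.06571793] ((552.4317626953125, -0.2840099334716797), (36.028114318847656, 40.011451721191406), 26.170862197875977)
stud 51 [0.54228611 0.06963835 0.08706663]
```

View pics/c6.png

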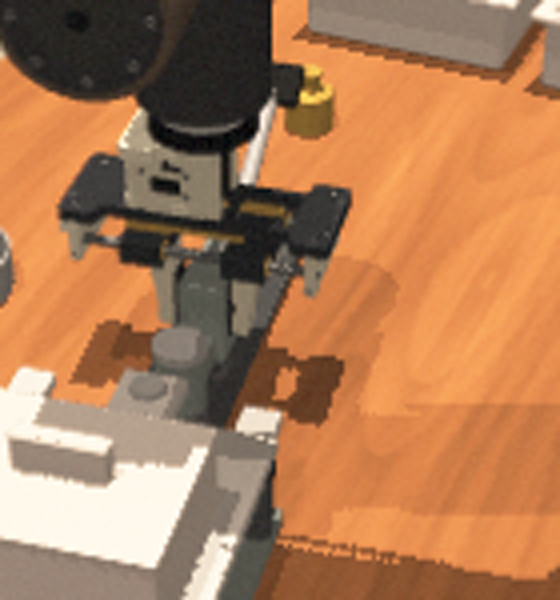

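Call:
jog_arm(targets=[{"dx":0,"dy":0,"dz":3,"rx":0,"ry":0,"rz":0,"gripper":1},{"dx":0,"dy":0,"dz":5,"rx":0,"ry":0,"rz":0,"gripper":1},{"dx":0,"dy":0,"dz":7,"rx":0,"ry":0,"rz":0,"gripper":1},{"dx":0,"dy":1,"dz":7.5,"rx":0,"ry":0,"rz":0,"gripper":1},{"dx":0,"dy":1,"dz":7.5,"rx":0,"ry":0,"rz":0,"gripper":1},{"dx":0,"dy":1,"dz":7.5,"rx":0,"ry":0,"rz":0,"gripper":1},{"dx":0,"dy":1,"dz":7.5,"rx":0,"ry":0,"rz":0,"gripper":1},{"dx":0,"dy":1,"dz":7.5,"rx":0,"ry":0,"rz":0,"gripper":1}])

```text
t: 14.6
eef_pos: [0.5614, -0.0693, 0.0525]
ee_rot: [-3.141, 0.0, -1.413]
force: [0.2, 0.4, -7.6]
width: 0.0357
gripper_force: 40.0
```

Run:
```python
from h import *
to(550.4,0,52,-81)
for n in ('side','top'):
  f=snap(n,'x'+n);P=cloud(f)
  m=(abs(P[...,0]-.551)<.012)&(abs(P[...,1]-0)<.012)&(P[...,2]>.04)&(P[...,2]<.085)
  p=P[m];print(n,len(p),np.percentile(p[:,2],[10,50,75,90,100]) if len(p) else 0)
```

```text
t 14.6 pos [561.4 -69.3  52.5] rot [-1.7997e+02  3.0000e-02 -8.0950e+01] F [ 0.2  0.4 -7.6] w 0.0357 gf 39.99309539794922
d [-70.2  -0.    0.5] r [-0.0006  0.0005  0.001 ]
side 55 [0.05191439 0.06161655 0.06279074 0.06405304 0.06507058]
top 24 [0.06009775 0.06206735 0.06310915 0.06397689 0.06580144]
```

Saddle top is about 62 mm, so it clears the 66 mm pad. Sliding in.

Call:
jog_arm(targets=[{"dx":-8,"dy":0,"dz":0,"rx":0,"ry":0,"rz":0,"gripper":1},{"dx":-18,"dy":0,"dz":0,"rx":0,"ry":0,"rz":0,"gripper":1},{"dx":-29,"dy":0,"dz":0,"rx":0,"ry":0,"rz":0,"gripper":1},{"dx":-40,"dy":0,"dz":0,"rx":0,"ry":0,"rz":0,"gripper":1},{"dx":-51,"dy":0,"dz":0,"rx":0,"ry":0,"rz":0,"gripper":1},{"dx":-61,"dy":0,"dz":0,"rx":0,"ry":0,"rz":0,"gripper":1},{"dx":-67,"dy":0,"dz":0,"rx":0,"ry":0,"rz":0,"gripper":1},{"dx":-70,"dy":0,"dz":0,"rx":0,"ry":0,"rz":0,"gripper":1}])

```text
t: 15.37
eef_pos: [0.5502, 0.0012, 0.0525]
ee_rot: [-3.141, 0.001, -1.411]
force: [0.7, -0.9, -8.2]
width: 0.0354
gripper_force: 40.0
```

Call:
jog_arm(targets=[{"dx":0,"dy":0,"dz":0,"rx":0,"ry":0,"rz":0,"gripper":1},{"dx":0,"dy":0,"dz":0,"rx":0,"ry":0,"rz":0,"gripper":1},{"dx":0,"dy":0,"dz":0,"rx":0,"ry":0,"rz":0,"gripper":1},{"dx":0,"dy":0,"dz":0.5,"rx":0,"ry":0,"rz":0,"gripper":1},{"dx":0,"dy":0,"dz":1,"rx":0,"ry":0,"rz":0,"gripper":1},{"dx":0,"dy":0,"dz":1.5,"rx":0,"ry":0,"rz":0,"gripper":1},{"dx":0,"dy":0,"dz":2,"rx":0,"ry":0,"rz":0,"gripper":1},{"dx":0,"dy":0,"dz":2.5,"rx":0,"ry":0,"rz":0,"gripper":1}])

```text
t: 16.03
eef_pos: [0.5503, -0.0004, 0.0499]
ee_rot: [-3.141, 0.0, -1.413]
force: [-3.3, 0.3, 1.6]
width: 0.0355
gripper_force: 40.0
```

Run:
```python
from h import *
to(550.4,0,50,-81)
f=snap('top','t4');P=cloud(f)
m=(abs(P[...,0]-.5388)<.05)&(abs(P[...,1]-.07)<.05)&(P[...,2]>.078)&(P[...,2]<.1);p=P[m]
print(len(p),cv2.minAreaRect((p[:,:2]*1000).astype(np.float32)),np.median(p[:,2]))
```

```text
t 16.03 pos [ 5.503e+02 -4.000e-01  4.990e+01] rot [-1.7999e+02  2.0000e-02 -8.0960e+01] F [-3.3  0.3  1.6] w 0.0355 gf 39.99508738517761
d [-0.4 -0.1 -0.1] r [-0.0003  0.0004  0.0007]
84 ((506.02001953125, 75.47026824951172), (32.8249397277832, 90.03730773925781), 2.757261037826538) 0.08166448565049637
```

Call:
jog_arm(targets=[{"dx":0,"dy":0,"dz":-0.5,"rx":0,"ry":0,"rz":0,"gripper":0.5},{"dx":0,"dy":0,"dz":-0.5,"rx":0,"ry":0,"rz":0,"gripper":0.3},{"dx":0,"dy":0,"dz":-0.5,"rx":0,"ry":0,"rz":0,"gripper":0.3},{"dx":0,"dy":0,"dz":-0.5,"rx":0,"ry":0,"rz":0,"gripper":0.3},{"dx":0,"dy":0,"dz":-0.5,"rx":0,"ry":0,"rz":0,"gripper":0.3},{"dx":0,"dy":0,"dz":-5,"rx":0,"ry":0,"rz":0,"gripper":0.3},{"dx":0,"dy":0,"dz":-25,"rx":0,"ry":0,"rz":0,"gripper":0.3},{"dx":0,"dy":0,"dz":-55,"rx":0,"ry":0,"rz":0,"gripper":0.4}])

```text
t: 16.75
eef_pos: [0.5485, -0.0007, 0.1034]
ee_rot: [3.137, -0.0, -1.413]
force: [1.1, 0.1, -0.3]
width: 0.0583
gripper_force: 0.0
```

Call:
jog_arm(targets=[{"dx":0,"dy":0,"dz":-30,"rx":0,"ry":0,"rz":0,"gripper":1},{"dx":0,"dy":0,"dz":-60,"rx":0,"ry":0,"rz":0,"gripper":1},{"dx":25,"dy":0,"dz":-75,"rx":0,"ry":0,"rz":0,"gripper":1},{"dx":60,"dy":0,"dz":-80,"rx":0,"ry":0,"rz":0,"gripper":1},{"dx":95,"dy":0,"dz":-80,"rx":0,"ry":0,"rz":0,"gripper":1},{"dx":130,"dy":0,"dz":-80,"rx":0,"ry":0,"rz":0,"gripper":1},{"dx":160,"dy":0,"dz":-80,"rx":0,"ry":0,"rz":0,"gripper":1},{"dx":180,"dy":0,"dz":-80,"rx":0,"ry":0,"rz":0,"gripper":1}])

```text
t: 17.42
eef_pos: [0.5786, -0.1806, 0.1853]
ee_rot: [-3.141, 0.0, -1.414]
force: [1.0, 1.1, -0.1]
width: 0.0066
gripper_force: 0.0
```

Run:
```python
from h import *
to(578.9,-181.2,165,-81)
f=snap('side','s8'); crop(f,220,110,360,290,3.3,'c7');P=cloud(f)
g=snap('top','t5');Q=cloud(g)
m=(abs(Q[...,0]-.527)<.1)&(abs(Q[...,1]-.09)<.1)&(Q[...,2]>.078)&(Q[...,2]<.1);p=Q[m];p=p[(p-[.5388,.0686,0])@[-.157,.988,0]<.022]
print(len(p),cv2.minAreaRect((p[:,:2]*1000).astype(np.float32)))
m=(abs(Q[...,0]-.594)<.08)&(abs(Q[...,1]+.1)<.17)&(Q[...,2]>.002)&(Q[...,2]<.012)&(abs(g['frame'][...,0].astype(int)-g['frame'][...,2])<25);p=Q[m]
print(len(p),cv2.minAreaRect((p[:,:2]*1000).astype(np.float32)))
m=(abs(P[...,0]-.581)<.05)&(abs(P[...,1]+.181)<.05)&(P[...,2]>.1)&(P[...,2]<.14);p=P[m];print('pad',len(p),p.mean(0) if len(p) else 0)
```

```text
t 17.42 pos [ 578.6 -180.6  185.3] rot [-1.7996e+02  1.0000e-02 -8.1010e+01] F [ 1.   1.1 -0.1] w 0.0066 gf 0.0
d [ 0.7 -0.1 20.3] r [-0.0007  0.0002 -0.0002]
352 ((538.7080078125, 69.36314392089844), (181.4231719970703, 42.02262878417969), 9.015998840332031)
155 ((563.5164794921875, -67.19564819335938), (66.30386352539062, 283.2968444824219), 7.246026039123535)
pad 213 [ 0.57887475 -0.17417122  0.12281417]
```

View pics/c7.png

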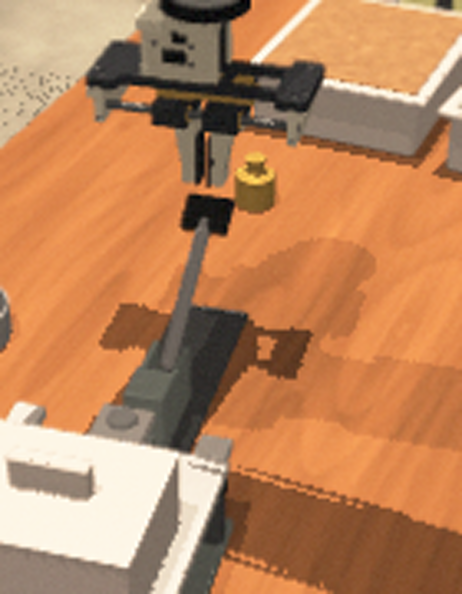

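Fingertips are just over the black push pad (crop (207,210)), and the jack's nose is under the stud lug (122,415). First pump, following the pad's arc.

Call:
jog_arm(targets=[{"dx":0,"dy":0,"dz":12,"rx":0,"ry":0,"rz":0,"gripper":1},{"dx":0,"dy":0,"dz":24,"rx":0,"ry":0,"rz":0,"gripper":1},{"dx":0,"dy":0,"dz":32,"rx":0,"ry":0,"rz":0,"gripper":1},{"dx":2,"dy":0,"dz":37,"rx":0,"ry":0,"rz":0,"gripper":1},{"dx":5,"dy":0,"dz":43,"rx":0,"ry":0,"rz":0,"gripper":1},{"dx":8,"dy":0,"dz":50,"rx":0,"ry":0,"rz":0,"gripper":1},{"dx":11,"dy":0,"dz":57,"rx":0,"ry":0,"rz":0,"gripper":1},{"dx":13,"dy":0,"dz":63,"rx":0,"ry":0,"rz":0,"gripper":1}])

```text
t: 18.18
eef_pos: [0.5805, -0.1909, 0.1221]
ee_rot: [-3.141, 0.001, -1.413]
force: [-4.5, 2.3, 9.1]
width: 0.0003
gripper_force: 4.8
```

Call:
jog_arm(targets=[{"dx":2,"dy":0,"dz":6,"rx":0,"ry":0,"rz":0,"gripper":1},{"dx":4,"dy":0,"dz":13,"rx":0,"ry":0,"rz":0,"gripper":1},{"dx":5.5,"dy":0,"dz":20,"rx":0,"ry":0,"rz":0,"gripper":1},{"dx":7,"dy":0,"dz":27,"rx":0,"ry":0,"rz":0,"gripper":1},{"dx":8,"dy":0,"dz":34,"rx":0,"ry":0,"rz":0,"gripper":1},{"dx":8,"dy":0,"dz":40,"rx":0,"ry":0,"rz":0,"gripper":1},{"dx":8,"dy":0,"dz":44,"rx":0,"ry":0,"rz":0,"gripper":1},{"dx":8,"dy":0,"dz":46,"rx":0,"ry":0,"rz":0,"gripper":1}])

```text
t: 18.85
eef_pos: [0.5821, -0.1989, 0.0788]
ee_rot: [-3.141, -0.001, -1.411]
force: [-14.8, 9.0, 42.8]
width: 0.0004
gripper_force: 21.1
```

```bash
cat >> h.py <<'E'
def chk(tag):
    to(578.9,-181.2,150,-81)
    Q=cloud(snap('top',tag))
    e=np.array([-.157,.9876]); d=(Q[...,:2]-[.5388,.0686])
    y=d@e; x=d@np.array([.9876,.157])
    for n,a,b in (('lug',-.015,.02),('front',.03,.05),('mid',.2,.235)):
        m=(abs(x)<(.016 if n=='lug' else .09))&(y>a)&(y<b)&(Q[...,2]>.06)&(Q[...,2]<.13)
        print(n,m.sum(),np.median(Q[m][:,2]) if m.any() else 0)
E
python3 -c "
from h import *
chk('t6')"
```

```text
t 18.85 pos [ 582.1 -198.9   78.8] rot [-1.7996e+02 -4.0000e-02 -8.0850e+01] F [-14.8   9.   42.8] w 0.0004 gf 21.14451387547888
d [-17.9   0.3 -71.2] r [-0.0007 -0.0007  0.0026]
lug 163 0.10891126372848417
front 511 0.10345766048737245
mid 100 0.08664898680001093
```

Handle is on its stop and the deck is lifted by about 0.09. Easing the push briefly, then letting it come back up along the arc.

Call:
jog_arm(targets=[{"dx":0,"dy":0,"dz":-1,"rx":0,"ry":0,"rz":0,"gripper":1},{"dx":0,"dy":0,"dz":-2,"rx":0,"ry":0,"rz":0,"gripper":1},{"dx":0,"dy":0,"dz":-3,"rx":0,"ry":0,"rz":0,"gripper":1},{"dx":0,"dy":0,"dz":-3,"rx":0,"ry":0,"rz":0,"gripper":1},{"dx":0,"dy":0,"dz":-3,"rx":0,"ry":0,"rz":0,"gripper":1},{"dx":0,"dy":0,"dz":-3,"rx":0,"ry":0,"rz":0,"gripper":1},{"dx":0,"dy":0,"dz":-3,"rx":0,"ry":0,"rz":0,"gripper":1},{"dx":0,"dy":0,"dz":-3,"rx":0,"ry":0,"rz":0,"gripper":1}])

```text
t: 19.57
eef_pos: [0.5819, -0.1988, 0.0805]
ee_rot: [-3.141, 0.0, -1.412]
force: [-6.0, 3.4, 16.5]
width: 0.0002
gripper_force: 8.2
```

```bash
python3 -c "
from h import *
chk('t7')"
```

```text
t 19.57 pos [ 581.9 -198.8   80.5] rot [-179.95    0.    -80.9 ] F [-6.   3.4 16.5] w 0.0002 gf 8.203917145729065
d [-17.8   0.1 -69.5] r [-0.0008  0.0001  0.0017]
lug 163 0.10847064267987755
front 513 0.10282914527206954
mid 106 0.08677179583235846
```

Call:
jog_arm(targets=[{"dx":-1,"dy":0,"dz":-10,"rx":0,"ry":0,"rz":0,"gripper":1},{"dx":-2,"dy":0,"dz":-17,"rx":0,"ry":0,"rz":0,"gripper":1},{"dx":-4,"dy":0,"dz":-25,"rx":0,"ry":0,"rz":0,"gripper":1},{"dx":-6,"dy":0,"dz":-33,"rx":0,"ry":0,"rz":0,"gripper":1},{"dx":-8,"dy":0,"dz":-41,"rx":0,"ry":0,"rz":0,"gripper":1},{"dx":-11,"dy":0,"dz":-49,"rx":0,"ry":0,"rz":0,"gripper":1},{"dx":-14,"dy":0,"dz":-56,"rx":0,"ry":0,"rz":0,"gripper":1},{"dx":-17,"dy":0,"dz":-63,"rx":0,"ry":0,"rz":0,"gripper":1}])

```text
t: 20.28
eef_pos: [0.5794, -0.1821, 0.143]
ee_rot: [-3.14, -0.0, -1.413]
force: [-1.2, 0.8, 3.3]
width: 0.0004
gripper_force: 1.4
```

Call:
jog_arm(targets=[{"dx":-2,"dy":0,"dz":-6,"rx":0,"ry":0,"rz":0,"gripper":1},{"dx":-4,"dy":0,"dz":-12,"rx":0,"ry":0,"rz":0,"gripper":1},{"dx":-4,"dy":0,"dz":-18,"rx":0,"ry":0,"rz":0,"gripper":1},{"dx":-4,"dy":0,"dz":-25,"rx":0,"ry":0,"rz":0,"gripper":1},{"dx":-4,"dy":0,"dz":-30,"rx":0,"ry":0,"rz":0,"gripper":1},{"dx":-4,"dy":0,"dz":-30,"rx":0,"ry":0,"rz":0,"gripper":1},{"dx":-4,"dy":0,"dz":-30,"rx":0,"ry":0,"rz":0,"gripper":1},{"dx":-4,"dy":0,"dz":-30,"rx":0,"ry":0,"rz":0,"gripper":1}])

```text
t: 20.95
eef_pos: [0.5784, -0.1781, 0.1714]
ee_rot: [3.141, 0.001, -1.413]
force: [0.1, -0.1, -0.2]
width: 0.0001
gripper_force: 0.0
```

Run:
```python
from h import *
chk('t8')
f=snap('side','s9'); crop(f,150,110,360,320,2.8,'c8')
A=cloud(load('s8'));B=cloud(f)
for n,P in(('before',A),('after',B)):
  m=(abs(P[...,0]-.579)<.05)&(abs(P[...,1]+.178)<.05)&(P[...,2]>.1)&(P[...,2]<.138);p=P[m];print(n,len(p),p.mean(0))
```

```text
t 20.95 pos [ 578.4 -178.1  171.4] rot [ 1.7999e+02  4.0000e-02 -8.0960e+01] F [ 0.1 -0.1 -0.2] w 0.0001 gf 0.0
d [ 3.2 -0.  21.4] r [0.0001 0.0007 0.0006]
lug 123 0.08301069988621908
front 497 0.08178661982433909
mid 268 0.08200781053217476
before 212 [ 0.57876514 -0.17378286  0.12256626]
after 204 [ 0.57796396 -0.17186002  0.12170517]
```

View pics/c8.png

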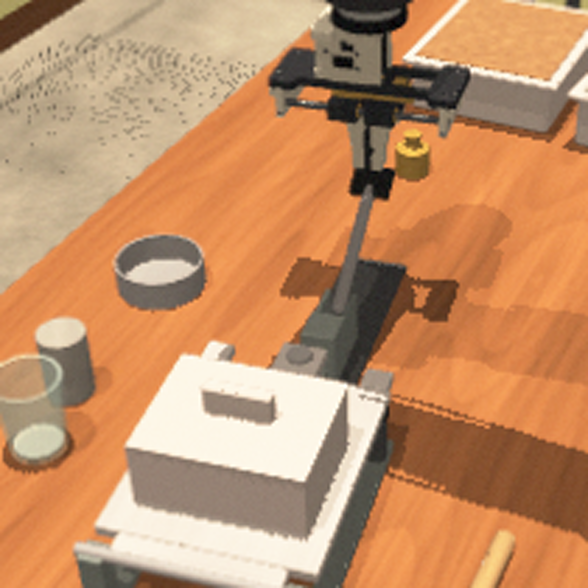

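The lid is seated and level (crop (235,430)), the handle is back up (372,183) and the deck is down on its rests. Second press.

Call:
jog_arm(targets=[{"dx":1,"dy":0,"dz":10,"rx":0,"ry":0,"rz":0,"gripper":1},{"dx":2,"dy":0,"dz":18,"rx":0,"ry":0,"rz":0,"gripper":1},{"dx":4,"dy":0,"dz":24,"rx":0,"ry":0,"rz":0,"gripper":1},{"dx":7,"dy":0,"dz":30,"rx":0,"ry":0,"rz":0,"gripper":1},{"dx":9,"dy":0,"dz":36,"rx":0,"ry":0,"rz":0,"gripper":1},{"dx":11,"dy":0,"dz":42,"rx":0,"ry":0,"rz":0,"gripper":1},{"dx":13,"dy":0,"dz":48,"rx":0,"ry":0,"rz":0,"gripper":1},{"dx":15,"dy":0,"dz":54,"rx":0,"ry":0,"rz":0,"gripper":1}])

```text
t: 21.72
eef_pos: [0.5811, -0.1937, 0.1182]
ee_rot: [-3.141, -0.001, -1.413]
force: [-2.7, -1.2, 9.4]
width: 0.0002
gripper_force: 4.8
```

Call:
jog_arm(targets=[{"dx":2,"dy":0,"dz":6,"rx":0,"ry":0,"rz":0,"gripper":1},{"dx":3,"dy":0,"dz":12,"rx":0,"ry":0,"rz":0,"gripper":1},{"dx":4,"dy":0,"dz":18,"rx":0,"ry":0,"rz":0,"gripper":1},{"dx":5,"dy":0,"dz":24,"rx":0,"ry":0,"rz":0,"gripper":1},{"dx":5.5,"dy":0,"dz":30,"rx":0,"ry":0,"rz":0,"gripper":1},{"dx":6,"dy":0,"dz":35,"rx":0,"ry":0,"rz":0,"gripper":1},{"dx":6,"dy":0,"dz":38,"rx":0,"ry":0,"rz":0,"gripper":1},{"dx":6,"dy":0,"dz":40,"rx":0,"ry":0,"rz":0,"gripper":1}])

```text
t: 22.38
eef_pos: [0.5824, -0.2001, 0.0795]
ee_rot: [-3.141, -0.002, -1.412]
force: [-9.6, 0.5, 31.0]
width: 0.0003
gripper_force: 15.4
```

Call:
jog_arm(targets=[{"dx":0,"dy":0,"dz":0,"rx":0,"ry":0,"rz":0,"gripper":1},{"dx":0,"dy":0,"dz":0,"rx":0,"ry":0,"rz":0,"gripper":1},{"dx":0,"dy":0,"dz":0,"rx":0,"ry":0,"rz":0,"gripper":1},{"dx":0,"dy":0,"dz":0,"rx":0,"ry":0,"rz":0,"gripper":1},{"dx":0,"dy":0,"dz":0,"rx":0,"ry":0,"rz":0,"gripper":1},{"dx":0,"dy":0,"dz":0,"rx":0,"ry":0,"rz":0,"gripper":1},{"dx":0,"dy":0,"dz":0,"rx":0,"ry":0,"rz":0,"gripper":1},{"dx":0,"dy":0,"dz":0,"rx":0,"ry":0,"rz":0,"gripper":1}])

```text
t: 23.05
eef_pos: [0.5823, -0.2, 0.0801]
ee_rot: [-3.14, -0.001, -1.412]
force: [-6.8, -1.7, 21.1]
width: 0.0007
gripper_force: 10.8
```

```bash
python3 -c "
from h import *
chk('t9')"
```

```text
t 23.05 pos [ 582.3 -200.    80.1] rot [-1.7992e+02 -9.0000e-02 -8.0900e+01] F [-6.8 -1.7 21.1] w 0.0007 gf 10.812109261751175
d [-19.    0.3 -70. ] r [-0.0014 -0.0015  0.0017]
lug 161 0.10833947235791501
front 510 0.1031258236480472
mid 101 0.0871444499652312
```

The handle is held down at 21 N with the deck lifted and stable, so I'm handing in.

```bash
python3 -c "
from station import arm
print(arm.job_done())"
```

```text
the job is handed in; nothing more can be done
None
```

I handed the job in at 23 s with the lid seated in the tub and released, and the jack pumped, let back up and held down again at about 21 N; the camera showed the deck lifted about 0.09 rad. The judge returned no result, so a pass is not confirmed.

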